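# Slide a printing block under the leaf spring of a proofing jig

### The job

Load the wooden printing block into the green proofing jig: put shut fingertips in its orange thumb well, press it down hard so that its front end ducks below the brass leaf spring, and keep pressing while you slide it under the spring until it is fully home against the red end stop; then let go and move clear, leaving the spring bearing on the block. Only press and push: do not ram the block against the spring by force, do not pinch or lift the block, do not touch the spring yourself, and leave the other things on the table where they stand.

Things in the scene. Friction and masses are not known exactly. Their poses are not given: they have to be found in the camera images.
- jig: Fixed jig, flat on the table: green base 310 x 120 x 12 mm. Origin: its underside, on the track's centre line, 150 mm from the rear end; x = sliding direction along the track towards the red stop, z up. Aluminium side rails, inner faces at y = +-45.5 mm, 8 mm thick, tops at z = 40 mm, x = -150 to 135. Green bridge 107 mm wide at x = 143 to 157, top at z = 78 mm. Place and heading vary.
- stop (a point): Centre of the red end stop's face towards the block: x = 125, y = 0, z = 40 mm in the jig's frame; the stop is 91 mm wide, its top at z = 50 mm.
- bed (a joint): Steel plate under the block, a sprung floor along the track, top 30 mm above the table at rest. Value = how far it is pressed down (m): 0 at rest, 0.012 at its hard stop. It moves straight down, stays level, and springs back. Pressing the block lowers both together: starts to move at about 7 N, 8 mm down takes about 11 N, the hard stop about 14 N.
- leaf (a joint): Brass leaf spring, 50 mm wide, hinged at the bridge, its rolled nose pointing back along the track. Value = angle lifted (rad): 0 at rest on its lower stop, 0.1 = nose up 5 mm; bears down with 6 to 9 N. Pushed end on it blocks the way; with the block pressed down 8 mm or more its front edge lifts the nose easily; at 5 mm or less it takes a harmful shove of 30 N and more. About 0.2 with the block home and released.
- leaf_tip (a point): Centre of the leaf spring's rolled nose, a brass roll of radius 12 mm, 50 mm long across the track. At rest it is at x = 95, y = 0, z = 48 mm in the jig's frame, so its underside is 36 mm above the table, lower than the block's top even at full press: the block must wedge under it.
- block: Loose wooden printing block 150 x 88 x 20 mm, 0.15 to 0.3 kg, on the sprung bed; dark carved plate in its top. Origin: centre of its underside; x towards its plain front end (front face at +75 mm), which goes under the spring. At rest its underside is 30 mm, its top 50 mm above the table. Starts at x = -55 to -25 mm in the jig's frame; home at x = +50 mm. Waxed: sliding it pressed takes 4 to 10 N.
- well (a point): Centre of the orange floor of the thumb well, a square pocket 46 x 46 mm and 10 mm deep in the top of the block near its rear end: at x = -40, y = 0, z = 10 mm in the block's frame, so 40 mm above the table at rest. Fingertips fit in; press on this floor, the well's front wall takes the push.
- brush: Paint brush, 160 mm, lying beside the jig on its +y side (about 95 mm from the centre line). A bystander, not to be moved; origin at the centre of its underside.
- eraser: White eraser 50 x 24 x 14 mm beside the jig on its -y side. A bystander, not to be moved; origin at the centre of its underside.
- ink_tin: Ink tin, diameter 56 mm, 45 mm high, beside the jig on its -y side. A bystander, not to be moved; origin at the centre of its underside.
- tube: Paint tube lying flat, about 90 x 26 x 16 mm, beside the jig on its -y side. A bystander, not to be moved; origin at the centre of its underside.
- brush_cup: White cup, diameter 72 mm, 85 mm high, standing away from the jig. A bystander, not to be moved; origin at the centre of its underside.
- medium: Amber bottle, diameter 60 mm, 130 mm high, standing away from the jig. A bystander, not to be moved; origin at the centre of its underside.
- gesso: White jar with blue cap, diameter 72 mm, 90 mm high, standing away from the jig. A bystander, not to be moved; origin at the centre of its underside.
Mind the look-alikes: they are no part of the job. What is shaped like the block but purple or turquoise is not meant.

How it is judged:
On the way, in this order (a step that is already met when the one before it is completed fails the run):
1. the block is pressed down at least 4 mm by the fingers while its front end is still before the spring (value of joint bed above 0.004 m and contact force between the fingers and block above 3 N and x of block in the frame of jig below 0.02 m), for 0.1 s.
2. the block's front end is under the spring, with the fingers still pushing on the block (x of block in the frame of jig above 0.03 m and contact force between the fingers and block above 2 N and contact force between block and leaf above 1 N), for 0.02 s.
At the end, for the whole second after the job is handed in: the block lies flat in the track within 4.5 mm of the red end stop, at rest, with the lifted leaf spring bearing on it with more than 2 N (x of block in the frame of jig above 0.0455 m and z of block in the frame of jig below 0.031 m and angle between block's own z axis and vertical below 0.06 rad and angle between the x axis of block and the x axis of jig, either way round below 0.06 rad and value of joint leaf above 0.08 rad and contact force between block and leaf above 2 N and linear speed of block below 0.01 m/s); the robot touches nothing.
It fails at once if the block is rammed against the leaf spring with over 40 N (contact force between block and leaf above 40 N).
It fails at once if the block is lifted more than 6 mm off its rest height or tipped (z of block in the frame of jig above 0.036 m or angle between block's own z axis and vertical above 0.15 rad).
It fails at once if the robot touches the leaf spring (contact force between any of the fingers, the arm and leaf above 1 N).
It fails at once if a bystander is moved more than 15 mm or tipped over (distance of any of brush, eraser, ink_tin, tube, brush_cup, medium, gesso from where it was at the start of the episode above 0.015 m or angle between any of brush, eraser, ink_tin, tube, brush_cup, medium, gesso's own z axis and vertical above 0.5 rad).
It also fails if it takes over 40 s, if anything falls off the work surface, if the arm or the gripper's body presses on something with over 40 N, if the wrist force passes 120 N, or if a joint passes its speed limit or range.

### The arm

A 7-joint arm with a two-finger parallel gripper is mounted at the origin on the work surface. World frame = base frame: x ahead of the robot, y to its left, z up, the work surface at z = 0. Lengths are in m, angles in rad, forces in N, time in s.
With the tool pointing down it reaches from about 0.425 to 0.825 m from the base axis. Payload 3.6 kg.
Tool frame: the origin (TCP) lies midway between the tips of the shut fingers; the grasp point (between the pads) lies 19 mm behind it; x points along the fingers, y is the direction in which the jaws open and shut, and the axes are right-handed (so a half turn about x gives the same grasp; the last joint's range is limited). The gripper opens to 85 mm and grips with 20 to 120 N. Pads are 22 mm wide; open, the fingers measure 114 mm over their backs; the gripper's body (76 mm by 85 mm) begins 54 mm behind the grasp point. The pads swing forward as they close: fully open they stand 13 mm farther back than shut.
Start: joints at [1.103, 0.615, -0.013, 1.423, 0.008, 1.103, -0.04], TCP at [0.277, -0.588, 0.231] pointing down, gripper open.
Joint ranges: [-3.12, 3.12], [-0.3, 2.06], [-1.34, 1.32], [0.26, 2.42], [-1.36, 4.5], [0.01, 1.98], [-2.84, 2.84]. Speed limits (rad/s): [2.79, 2.79, 3.14, 3.14, 3.14, 3.14, 3.14].

### API

Orientations are given as a 3x3 rotation matrix whose columns are the frame's x, y, z axes.
In Python, from cell import bot, kin, monitor, vision gives the robot as it stands. Calls block until the motion is done:
- bot.move_pose(position, orientation): joint-space move of the TCP to a pose.
- bot.movel(position, attitude=None, max_speed=0.15, threshold=None): straight line of the TCP; attitude=None keeps the orientation; max_speed is the mean speed in m/s. With threshold (N) it stops when the force on the tool has changed by that much, and returns True; else False.
- bot.goto_joints(angles): joint-space move.
- bot.move_gripper(opening, grasp_force=None): opening from 0.0 (shut) to 1.0 (fully open); grasp_force is the grip in N (None keeps the last); returns when the fingers have stopped.
- bot.hold(seconds).
- kin.solve_ik(position, orientation): joint angles nearest the present ones, or None.
- monitor.get_state(): the state.
- vision.capture(name): name is "side" or "top"; returns a dict with "image" (480x640x3 uint8, blue, green, red), "fov_y" (degrees; the focal length in pixels is half the picture's height over the tangent of half this angle, whatever the lens; pixels are square), "cx", "cy" (the principal point, pixels), "R" (3x3) and "t" (3): a world point X has camera coordinates R X + t. Camera axes: x right, y down, z forward; pixel columns grow to the right and rows downward; lengths in m; the calibration is good to about 2 mm. A picture is of the moment at which its call begins. There is no depth.
A pose or a line that the arm cannot do raises bot.MotionError and nothing moves.
- bot.hand_in(): hands the job in, once; it reports no verdict.
The state is a dict: "clock": time; "qpos": joint angles; "dq": joint speeds; "effort": joint torques, N m; "tcp_pos": TCP position; "eef_rot": TCP orientation; "ft_force": force on the tool from outside, world axes, zero at the start; "torque": the same for the moment, N m; "width": opening from 0.0 (shut) to 1.0 (fully open).
Only numpy, scipy, OpenCV 4.12 (cv2) and the standard library are available. Lean on these libraries where they do the work, as an engineer would, in place of code of your own. Each camera call takes 0.05 s, during which the arm holds its last target. There are 200 camera calls.

## Working session

There is one attempt and no reset: what is moved stays moved. The work goes in short steps, each a Python script; the robot and the scene stay as the last script left them, time stands still between calls to the robot, and variables do not carry over. Pictures are saved under pics/ and viewed, about 8 in all and at most 12, crops included, and the job is handed in when it is done.

```bash
mkdir -p pics; ls
python3 - <<'E'
from cell import bot,kin,monitor,vision
import cv2,pickle
d={}
for n in("side","top"):
    c=vision.capture(n);d[n]=c;cv2.imwrite(f"pics/{n}0.png",c["image"]);print(n,c["fov_y"],c["cx"],c["cy"],c["R"],c["t"])
pickle.dump(d,open("cam0.pkl","wb"))
s=monitor.get_state();print(s["tcp_pos"],s["eef_rot"],s["ft_force"],s["clock"])
E
```

```text
pics
side 55.800008684368215 313.5369679453732 242.1849223205488 [[-0.95577814 -0.29369897 -0.01513444]
 [-0.19515581  0.67190777 -0.71446074]
 [ 0.22000534 -0.67991239 -0.69951183]] [0.55383812 0.13811996 0.92253285]
top 43.98973590709398 321.03113163805125 235.9953410427521 [[-2.74064446e-02 -9.99614723e-01 -4.39220725e-03]
 [-9.88819531e-01  2.77542299e-02 -1.46511560e-01]
 [ 1.46577015e-01  3.27739371e-04 -9.89199207e-01]] [0.02457726 0.58434247 1.22823178]
[ 0.2770667  -0.58721248  0.23023507] [[-1.01851712e-03  4.26745925e-01 -9.04370985e-01]
 [ 2.16893349e-03 -9.04368384e-01 -4.26747141e-01]
 [-9.99997129e-01 -2.39616979e-03 -4.46884327e-06]] [-0.45972492  0.70609567 -0.91808999] 0.1
```

View pics/top0.png

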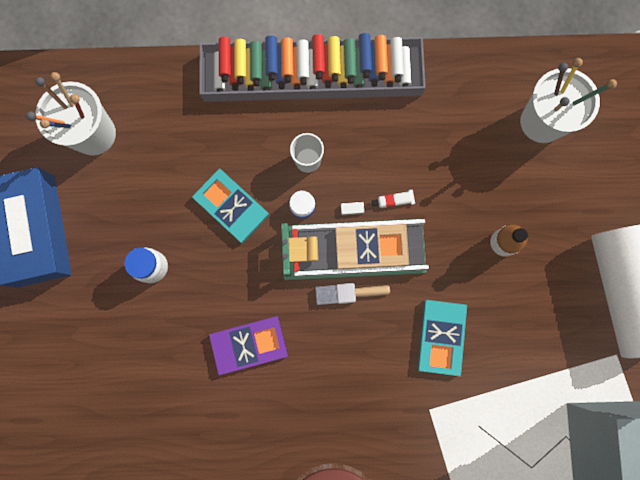

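View pics/side0.png

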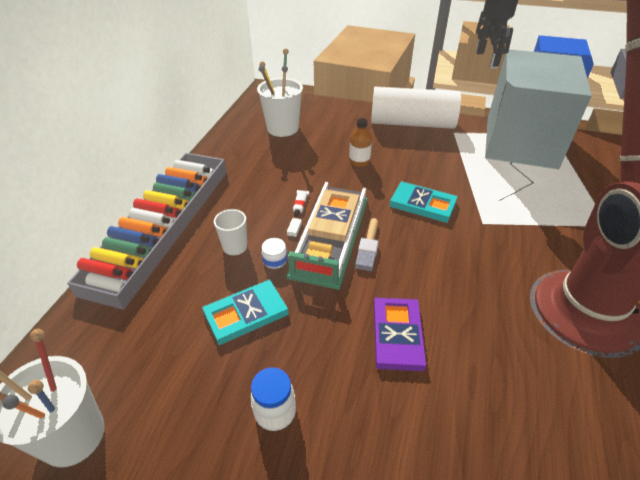

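The top view shows the jig at cols 283–428, rows 220–278. The red stop is at the left (~295), the block's well is at (391,245), and the sliding direction is image-left, which is about world +y. I'll enlarge it.

Run:
```python
import cv2
i=cv2.imread("pics/top0.png")[205:290,275:435];cv2.imwrite("pics/c1.png",cv2.resize(i,None,fx=5,fy=5,interpolation=cv2.INTER_CUBIC))
```

```text
(no output)
```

View pics/c1.png

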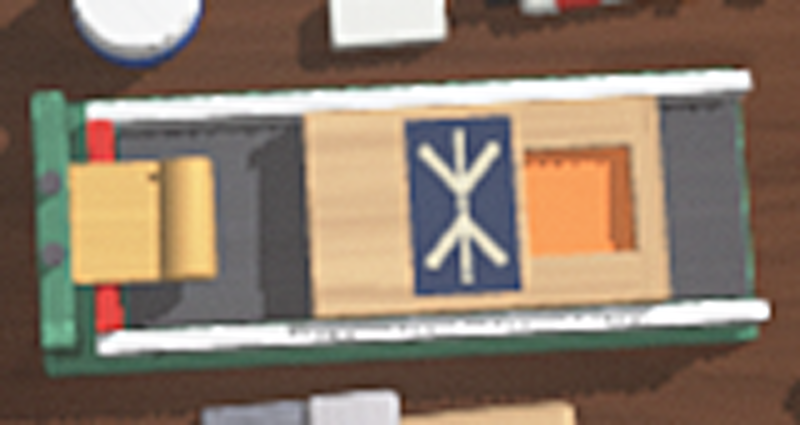

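```bash
cat > h.py <<'E'
import numpy as np
def ray(c,u,v,z):
    f=240/np.tan(np.radians(c["fov_y"])/2)
    d=c["R"].T@np.array([(u-c["cx"])/f,(v-c["cy"])/f,1]);o=-c["R"].T@c["t"]
    return o+d*(z-o[2])/d[2]
def fit(M,W): # 2D rigid model->world, returns th,t,residuals mm
    M=np.array(M)[:,:2];W=np.array(W)[:,:2];a=M-M.mean(0);b=W-W.mean(0)
    th=np.arctan2((a[:,0]*b[:,1]-a[:,1]*b[:,0]).sum(),(a*b).sum())
    R=np.array([[np.cos(th),-np.sin(th)],[np.sin(th),np.cos(th)]]);t=W.mean(0)-R@M.mean(0)
    return th,R,t,(W-(M@R.T+t))*1e3
def crop(u,v,x0,y0,s): return x0+(u+.5)/s-.5,y0+(v+.5)/s-.5
E
python3 - <<'E'
import pickle,numpy as np
from h import *
c=pickle.load(open("cam0.pkl","rb"))["top"]
def W(u,v,z): return ray(c,*crop(u,v,275,205,5),z)
# jig +y side: x=+y world -> jig y = -x world = image down
J=[((.143,-.0535),(65,92,.078)),((.157,-.0535),(33,93,.078)),((.157,.0535),(43,350,.078)),((.143,.0535),(75,347,.078)),
((-.15,-.0535),(751,71,.04)),((-.15,-.0455),(751,91,.04)),((-.15,.0455),(768,300,.04)),((-.15,.0535),(768,320,.04))]
th,R,t,r=fit([j[0] for j in J],[W(*j[1]) for j in J]);print("jig",np.degrees(th),t,r.round(1).tolist())
B=[((.075,-.044),(303,113)),((-.075,-.044),(657,97)),((-.075,.044),(669,298)),((.075,.044),(314,318)),
((-.017,-.023),(523,148)),((-.063,-.023),(632,145)),((-.063,.023),(637,250)),((-.017,.023),(527,255))]
tb,Rb,tb2,r=fit([b[0] for b in B],[W(*b[1],.05) for b in B]);print("blk",np.degrees(tb),tb2,r.round(1).tolist())
print("block in jig",R.T@(tb2-t),"well world",tb2+Rb@[-.04,0])
E
```

```text
jig 91.34241006649918 [ 0.55898452 -0.06686412] [[-0.1, 0.0], [0.2, -0.6], [-0.4, -0.3], [0.1, 0.4], [0.4, -0.4], [-0.3, 0.3], [0.3, -0.0], [-0.2, 0.6]]
blk 91.21338886038546 [ 0.56017429 -0.09863702] [[-0.7, 0.4], [-1.2, -0.8], [0.6, 0.1], [-0.5, 0.3], [0.6, -0.3], [-0.4, -0.7], [0.7, 0.2], [0.8, 0.9]]
block in jig [-0.03179206 -0.0004451 ] well world [ 0.56102134 -0.13862805]
```

The jig fit residuals are ≤0.6 mm and the block is at x = −32 mm in the jig, inside the stated range. Next I'll shut the gripper, move over the well and touch the floor.

```bash
cat >> h.py <<'E'
TH=np.radians(91.34);X=np.array([np.cos(TH),np.sin(TH),0]);Y=np.array([-np.sin(TH),np.cos(TH),0]);O=np.array([.55898,-.06686,0])
def jig(x,y,z): return O+X*x+Y*y+np.array([0,0,z])
def injig(p): d=np.array(p)-O; return np.array([d@X,d@Y,d[2]])*1e3
_y=-Y; _x=np.array([0,0,-1.]); A=np.column_stack([_x,_y,np.cross(_x,_y)])
E
python3 - <<'E'
from cell import bot,kin,monitor
from h import *
bot.move_gripper(0.0,60)
xw=-.072+.006
bot.move_pose(jig(xw,0,.2),A)
bot.movel(jig(xw,0,.075))
s=monitor.get_state();f0=np.array(s["ft_force"]);print(injig(s["tcp_pos"]),f0,s["clock"])
print(bot.movel(jig(xw,0,.036),max_speed=.03,threshold=2.5))
s=monitor.get_state();print(injig(s["tcp_pos"]),s["ft_force"]-f0,s["clock"],s["width"],s["qpos"])
np.save("f0.npy",f0)
from cell import vision; import cv2
c=vision.capture("top");cv2.imwrite("pics/t1.png",c["image"])
c2=vision.capture("side");a=c["image"][195:295,265:445];b=c2["image"][170:290,270:400]
cv2.imwrite("pics/v1.png",np.hstack([cv2.resize(a,(540,300)),cv2.resize(b,(260,300))]))
E
```

```text
[-66.19204518  -0.77922813  75.83685488] [ 0.28677719 -0.1537902   1.38977307] 3.7917
True
[-65.97344387   0.17925907  39.6807732 ] [-1.27314873  0.53615848  4.67046817] 4.8583 0.005006365757174061 [ 0.37059003  0.7646548  -0.28249308  1.81576806  0.34362215  0.61030593
 -0.09788501]
```

View pics/v1.png

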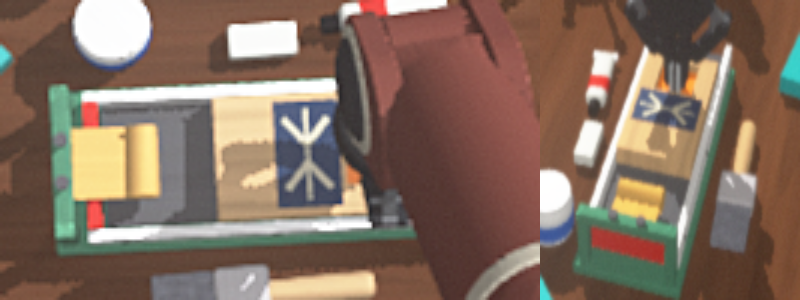

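The picture shows the fingertips in the orange well (side panel ~(680,70)). Contact came at z = 39.7 mm, against an expected floor height of 40. Next I'll press and slide, with force checks.

Run:
```python
from cell import bot,kin,monitor
from h import *
f0=np.load("f0.npy")
def st(tag):
    s=monitor.get_state();f=s["ft_force"]-f0;p=injig(s["tcp_pos"]);fj=np.array([f@X,f@Y,f[2]])
    print(tag,p.round(1),fj.round(1),round(s["clock"],2));return p,fj
z=.034
while z>.0275:
    bot.movel(jig(-.066,0,z),max_speed=.02);bot.hold(.1);p,f=st("press")
    if f[2]>13: break
    z-=.0015
bot.hold(.2);p,f=st("held")
if p[2]<32 and f[2]>9:
    x=-.066
    while x<-.012:
        x+=.006
        bot.movel(jig(x,0,z),max_speed=.04);p,f=st("slide")
        if abs(f[0])>22: print("stop");break
np.save("z.npy",[z,x if p[2]<32 else -.066])
```

```text
press [-66.   -0.4  35.3] [0.9 2.1 7.2] 5.47
press [-66.1  -0.7  34. ] [0.7 0.7 8.3] 5.82
press [-66.   -0.9  32.7] [1.  1.6 9.2] 6.17
press [-66.1  -1.   31.4] [0.7 2.5 9. ] 6.52
press [-66.1  -1.1  30. ] [-0.7  2.4 10.7] 6.87
held [-66.1  -1.1  30. ] [ 0.9  1.7 10.1] 7.07
slide [-60.9  -1.4  28.7] [-1.5  2.8 10.8] 7.38
slide [-55.1  -1.4  28.8] [-1.1  2.  11.1] 7.67
slide [-49.2  -1.4  28.8] [-0.5  2.1 11.5] 7.97
slide [-43.1  -1.4  28.8] [-0.4  2.3 12.1] 8.28
slide [-37.1  -1.3  28.8] [-0.4  1.7 12.7] 8.57
slide [-31.1  -1.4  28.8] [-1.1  2.9 11.2] 8.88
slide [-25.   -1.4  28.8] [-1.1  2.9 11.5] 9.18
slide [-19.3  -1.5  28.6] [-1.2  0.4 10.4] 9.47
slide [-13.7  -2.   28.6] [-1.2  0.9  9.8] 9.78
slide [-10.7  -1.7  28.1] [-5.3  0.6  6.6] 10.07
```

Run:
```python
from cell import bot,kin,monitor,vision
from h import *
import cv2
f0=np.load("f0.npy");z,x=np.load("z.npy")
def st(tag):
    s=monitor.get_state();f=s["ft_force"]-f0;p=injig(s["tcp_pos"]);fj=np.array([f@X,f@Y,f[2]])
    print(tag,p.round(1),fj.round(1),round(s["clock"],2));return p,fj
while x<.030:
    x+=.003
    bot.movel(jig(x,0,z),max_speed=.03);p,f=st("slide")
    if abs(f[0])>18: print("stop");break
np.save("z.npy",[z,x])
c=vision.capture("top");c2=vision.capture("side");a=c["image"][195:295,265:445];b=c2["image"][170:290,270:400]
cv2.imwrite("pics/v2.png",np.hstack([cv2.resize(a,(540,300)),cv2.resize(b,(260,300))]))
```

```text
slide [-7.1 -1.8 28.2] [-5.   0.7  7.4] 10.32
slide [-3.  -1.8 28.1] [-3.6  0.1  7.3] 10.57
slide [ 0.3 -1.8 28.1] [-3.1 -0.3  7.3] 10.82
slide [ 3.3 -1.8 28.1] [-3.1  0.5  6.7] 11.07
slide [ 6.4 -1.8 28.1] [-3.4  0.1  6.8] 11.32
slide [ 9.4 -1.8 28.1] [-4.1  0.4  7.5] 11.57
slide [12.4 -1.8 28.1] [-3.6  1.1  6.4] 11.82
slide [15.4 -1.8 28.1] [-3.5  0.3  6.1] 12.07
slide [18.4 -1.8 28.1] [-3.6  0.   7.3] 12.32
slide [21.4 -1.8 28.1] [-3.4  0.7  7. ] 12.57
slide [23.4 -1.8 28.1] [-4.7 -0.4  6.6] 12.82
slide [23.4 -1.8 28.1] [-8.2 -0.1  7.5] 13.07
slide [23.5 -1.8 28.1] [-12.6  -0.    7.7] 13.32
```

View pics/v2.png

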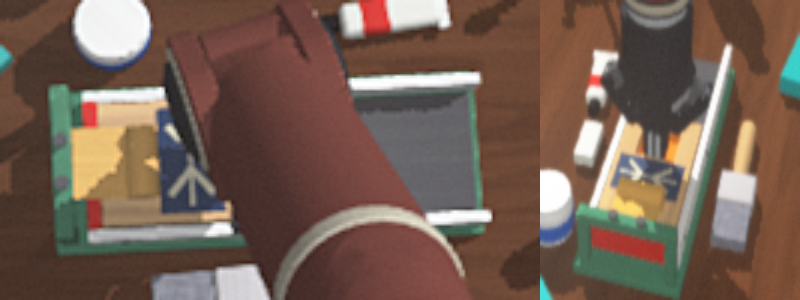

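The block's front edge meets the red stop (left panel ~(100,110) and (95,210)) and lies under the leaf. The fingertips stalled at x = 23.4 mm while the force rose to 12.6 N. Next I'll release: ease up, back off the wall, then lift clear.

Run:
```python
from cell import bot,kin,monitor,vision
from h import *
import cv2,pickle
f0=np.load("f0.npy")
def st(tag):
    s=monitor.get_state();f=s["ft_force"]-f0;p=injig(s["tcp_pos"]);fj=np.array([f@X,f@Y,f[2]])
    print(tag,p.round(1),fj.round(1),round(s["clock"],2));return p,fj
bot.movel(jig(.024,-.0018,.034),max_speed=.02);st("ease")
bot.movel(jig(.022,-.0018,.0395),max_speed=.02);st("ease")
bot.movel(jig(.015,-.0018,.044),max_speed=.02);st("back")
bot.movel(jig(.012,0,.12),max_speed=.06)
bot.movel(jig(-.06,0,.22));bot.move_pose(jig(-.30,-.05,.25),A);st("clear")
c=vision.capture("top");c2=vision.capture("side");pickle.dump(c,open("cam3.pkl","wb"))
a=c["image"][205:290,275:435];b=c2["image"][170:290,270:400]
cv2.imwrite("pics/v3.png",cv2.resize(a,None,fx=5,fy=5,interpolation=cv2.INTER_CUBIC))
cv2.imwrite("pics/v4.png",cv2.resize(b,None,fx=4,fy=4,interpolation=cv2.INTER_CUBIC))
```

```text
ease [23.4 -1.8 33.9] [-4.8 -0.5  0.2] 14.17
ease [23.4 -1.7 39.6] [-0.   1.2 -1.8] 14.61
back [14.9 -1.8 44. ] [-0.   0.1 -1.4] 15.18
clear [-296.9  -50.8  249.5] [ 1.1  0.4 -2.1] 18.54
```

View pics/v3.png

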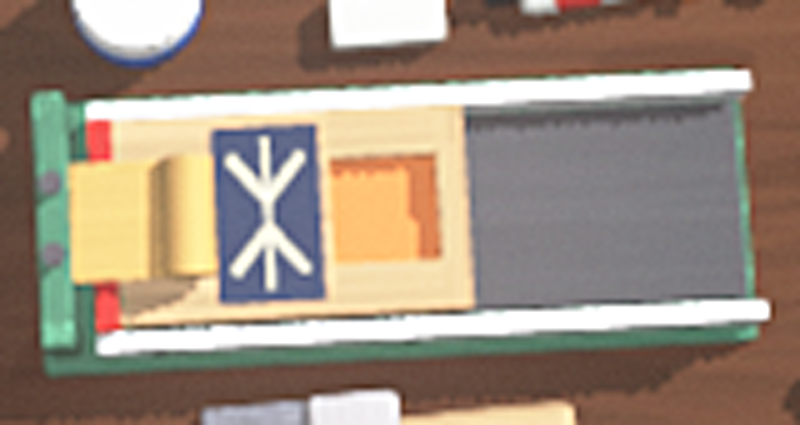

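View pics/v4.png

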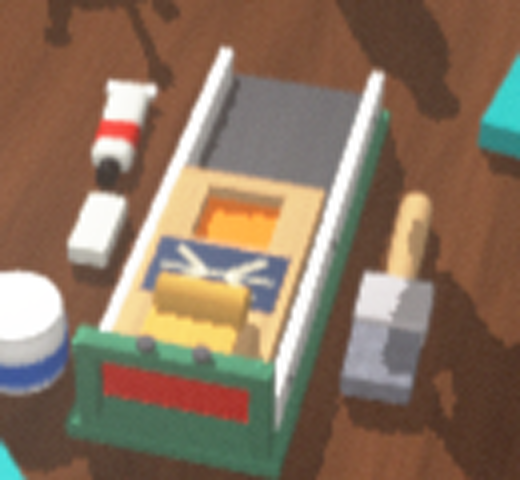

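The block is flush with the red stop (edge at col ~112), its rear edge is at cols 463–474, and the leaf rests on it raised. The bystanders look unmoved. I'll confirm numerically and hand in.

Run:
```python
import pickle
from h import *
from cell import bot
c=pickle.load(open("cam3.pkl","rb"))
W=lambda u,v:ray(c,*crop(u,v,275,205,5),.049)
B=[((-.075,-.044),(463,106)),((-.075,.044),(474,306)),((-.017,-.023),(329,158)),((-.063,-.023),(436,154)),((-.063,.023),(442,258)),((-.017,.023),(334,263))]
th,R,t,r=fit([b[0] for b in B],[W(*b[1]) for b in B])
p=injig([*t,0]);print(np.degrees(th),p,abs(r).max())
if p[0]>47: bot.hand_in();print("handed in")
```

```text
90.77403704920074 [50.67238681 -1.70142676  0.        ] 1.3569005424126646
the job is handed in; nothing more can be done
handed in
```

The block is loaded in the jig and the job is handed in, at about 18.5 s of the 40 s allowed; no verdict was reported.

- **Press:** With shut fingertips in the orange well, I pressed the block down about 10–11 mm at 10–12 N.
- **Slide:** I slid it under the leaf spring while still pressing. Sliding forces peaked at about 5 N along the track as the spring lifted, so there was no ramming. At the red stop I pushed until the force read 12.6 N and the fingers stopped advancing.
- **Release:** I eased up, backed off the well wall and moved clear.

**Last checks:**
- **Position:** The camera fit puts the block at x = 50.7 mm (home is 50), with fit residuals up to 1.4 mm. Its heading is 0.6° off the jig.
- **Sideways offset:** The fit gave y = −1.7 mm, about 0.4 mm more than the 1.3 mm play between the rails; that is within the fit error.
- **Pictures:** The raised spring rests on the block, and the bystanders near the jig look unmoved. I did not measure the spring's force or the bystanders' positions.
- **Sliding force:** Before the spring, the wrist showed only about 1 N along the track, less than the 4–10 N stated. The pictures confirm the block moved as intended.

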